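Fill the empty bays of the tin rack

TASK

Two bays of the small plywood rack are empty. Slide the two spare steel tins standing in front of it into those bays, one in each, upright on the bench and pushed fully home against the back board. Leave the tins already in the rack and the other things on the bench where they are.

Things in the scene. Friction and masses are not known exactly. Their poses are not given: they have to be found in the camera images.
- rack: Fixed plywood rack, 214 mm long (its y), no floor or roof; the open front is turned towards the robot's right side. Origin: bench level, middle of the front edge; x axis level into the bays, y along the row (to the left), z up. Four bays 46 mm wide, 32 mm deep to the back board (10 mm thick, 34 mm high), at y = +78, +26, -26, -78 mm; dividers 6 mm thick, 28 mm high, noses rounded, start at x = 0.
- bay_1 (a point): Bay 1 of the rack, 1 at its left end (+y of the rack): where the centre of a tin is (20 mm above the bench) when it touches the back board midway between the dividers, 12 mm behind the rack's front edge. A tin fully home still sticks out 8 mm in front of the dividers. Two of the four bays are empty at the start, any two.
- bay_2 (a point): Bay 2 of the rack, 1 at its left end (+y of the rack): where the centre of a tin is (20 mm above the bench) when it touches the back board midway between the dividers, 12 mm behind the rack's front edge. A tin fully home still sticks out 8 mm in front of the dividers. Two of the four bays are empty at the start, any two.
- bay_3 (a point): Bay 3 of the rack, 1 at its left end (+y of the rack): where the centre of a tin is (20 mm above the bench) when it touches the back board midway between the dividers, 12 mm behind the rack's front edge. A tin fully home still sticks out 8 mm in front of the dividers. Two of the four bays are empty at the start, any two.
- bay_4 (a point): Bay 4 of the rack, 1 at its left end (+y of the rack): where the centre of a tin is (20 mm above the bench) when it touches the back board midway between the dividers, 12 mm behind the rack's front edge. A tin fully home still sticks out 8 mm in front of the dividers. Two of the four bays are empty at the start, any two.
- tin_a_mid (a point): Small lidded steel tin, an upright cylinder 40 mm in diameter (lid 38.4, its top 10 mm) and 40 mm high, about 0.12 kg; it slides on the bench. This point is its centre, 20 mm above its underside, z along its axis. Stands in a bay of the rack from the start.
- tin_a: The same tin; origin at the centre of its underside.
- tin_b_mid (a point): Small lidded steel tin, an upright cylinder 40 mm in diameter (lid 38.4, its top 10 mm) and 40 mm high, about 0.12 kg; it slides on the bench. This point is its centre, 20 mm above its underside, z along its axis. Stands in a bay of the rack from the start.
- tin_b: The same tin; origin at the centre of its underside.
- tin_c_mid (a point): Small lidded steel tin, an upright cylinder 40 mm in diameter (lid 38.4, its top 10 mm) and 40 mm high, about 0.12 kg; it slides on the bench. This point is its centre, 20 mm above its underside, z along its axis. A spare, standing loose on the bench in front of the rack; the bench ends 320 mm to the right of the robot (y = -0.32 m).
- tin_c: The same tin; origin at the centre of its underside.
- tin_d_mid (a point): Small lidded steel tin, an upright cylinder 40 mm in diameter (lid 38.4, its top 10 mm) and 40 mm high, about 0.12 kg; it slides on the bench. This point is its centre, 20 mm above its underside, z along its axis. A spare, standing loose on the bench in front of the rack; the bench ends 320 mm to the right of the robot (y = -0.32 m).
- tin_d: The same tin; origin at the centre of its underside.
- nut: Bystander, loose: steel hex nut, 29x34x16 mm, lying on the robot's side of the spares; origin at its underside on the bench.
- measure: Bystander, loose: tape measure standing behind the rack, 36x79x64 mm; origin at its underside on the bench.
- block: Bystander, loose: sanding block lying left of the rack, 65x112x32 mm; origin at its underside on the bench. Farther left stands a fixed two-tier glass stand (foot centre at x = 0.24, y = 0.485 m): its lower tier, rim 115 to 146 mm above the bench, comes as near as y = 0.18 m, so keep the whole arm, shoulder too, clear of it.
There are look-alikes about, which are no part of the job. Leave any red look-alike of the tin_c alone.

How it is judged:
By the outcome, as a careful person would: the job done as asked, in the order asked, and still so for the second after the job is handed in, with the robot touching nothing.
It also fails if it takes over 56 s, if anything falls off the work surface, if the arm or the gripper's body presses on something with over 40 N, if the wrist force passes 120 N, or if a joint passes its speed limit or range.

ROBOT

A 6-joint arm with a two-finger parallel gripper is mounted at the origin on the work surface; the furniture and walls round the work are solid. World frame = base frame: x ahead of the robot, y to its left, z up, the work surface at z = 0. Lengths are in mm, angles in rad, forces in N, time in s.
With the tool pointing down it reaches from about 275 to 1000 mm from the base axis. Payload 8.4 kg.
Tool frame: the origin (TCP) lies at the very end of the fingers, on their centre line; the grasp point (between the pads) lies behind it (r.grip_point_offset is the x of the grasp point in the tool frame, in mm); x points along the fingers, z is the direction in which the jaws open and shut, and the axes are right-handed (so a half turn about x gives the same grasp; the last joint's range is limited). The gripper opens to 85 mm and grips with 20 to 120 N. Pads are 22 mm wide; open, the fingers measure 114 mm over their backs; the gripper's body (76 mm by 85 mm) begins 54 mm behind the grasp point. The pads swing forward as they close: fully open they stand 13 mm farther back than shut.
Start: joints at [-1.3, 0.353, 1.633, -0, 1.155, -0.002], TCP at [168.391, -601.891, 231.281] pointing down, gripper open.
Joint ranges: [-2.63, 2.63], [-0.92, 2.1], [0.06, 2.66], [-1.3, 4.44], [0, 2.69], [-3.02, 3.02]. Speed limits (rad/s): [2.22, 2.22, 2.79, 3.14, 3.14, 3.14].

INTERFACE

Orientations are given as [roll, pitch, yaw] about the fixed x, y, z axes, in that order (R = Rz(yaw) Ry(pitch) Rx(roll)).
In Python, from rig import r, vision, order gives the robot as it stands. The module is installed in compiled form; this text tells all that it offers.
- The arm moves only by the tool step_arm, never from a script. Its argument "rows" is a list of rows, each a list of 7 numbers: the shift along the world's x, y, z in mm, then the turn, a rotation vector about the world's x, y, z in rad, then the finger opening in mm, from 0 to 85.4. A call has exactly 8 rows; each row is the pose to reach, as a shift and turn from the pose measured when the call began; what a row does not reach only later rows make up. A row lasts 1/8 s, in which the tool goes at most 62.5 mm and 10.7 degrees, less where a joint would pass 70% of its speed; a pose out of reach is approached as far as the arm can. A call with a gripper value outside its range is refused whole. The fingers move at their own pace and stop on an object; "force" is the grip in N (left out, the last holds). Time passes only in rows, so rows that repeat a pose let the fingers close, or fill a call up. It gives the time, the measured TCP pose, the force and the opening at its end, in the units of the state.
- r.sense(): the state, without advancing time (a new reading comes with each control period).
- vision.grab_frame(name): name is "side" or "top"; returns (picture, depth): 384x512x3 uint8, red, green, blue; 384x512 float32, mm along the optical axis (not along the pixel's ray), 0 where there is no reading.
- vision.camera_info(name): a dict with "K" (3x3 intrinsics, pixels), "origin" and "attitude" of the camera in the world. Camera axes: x right, y down, z forward; pixel columns grow to the right and rows downward; lengths in mm; the calibration is good to about 2 mm. A picture is of the moment at which its call begins. camera_info takes no time and is no camera call.
- order.sign_off(): hands the job in, once; it reports no verdict.
The state is a dict: "clock": time; "qpos": joint angles; "qvel": joint speeds; "joint_efforts": joint torques, N m; "eef_pos": TCP position; "tcp_rot": TCP orientation; "contact_force": force on the tool from outside, world axes, zero at the start; "wrist_torque": the same for the moment, N m; "opening": opening from 0.0 (shut) to 1.0 (fully open).
Only numpy, scipy, OpenCV 4.12 (cv2) and the standard library are available. Lean on these libraries where they do the work, as an engineer would, in place of code of your own. Each camera call takes 0.05 s, during which the arm holds its last target.

## Working session

There is one attempt and no reset: what is moved stays moved. The work goes in short steps, Python scripts to look and compute and a tool call to move; the robot and the scene stay as the last step left them, time stands still between calls to the robot, and variables do not carry over. Pictures are saved under pics/ and viewed, and the job is handed in when it is done.

Besides the shell and the picture viewer there is one more tool, called after "Request:" by a JSON object that holds its "api" and its "payload", one argument or row to a line. step_arm: Moves the arm, as the interface text tells. Its arguments: {"type":"object","properties":{"rows":{"type":"array"},"force":{"type":"number"}},"required":["rows"]}

```bash
mkdir -p pics; python3 - <<'E'
from rig import r,vision,order
import cv2,numpy as np
for n in("side","top"):
    p,d=vision.grab_frame(n); cv2.imwrite(f"pics/{n}0.png",p[:,:,::-1]); np.savez(f"{n}0.npz",p=p,d=d)
    print(n,vision.camera_info(n))
print(r.sense(), r.grip_point_offset)
E
```

```text
side {'K': array([[385.45813771,   0.        , 255.16067405],
       [  0.        , 385.45813771, 185.82085863],
       [  0.        ,   0.        ,   1.        ]]), 'origin': array([ -87.42069471, -605.42163344,  529.20206781]), 'attitude': array([-2.15728006, -0.01106124, -0.82143825])}
top {'K': array([[411.1566756 ,   0.        , 252.81099831],
       [  0.        , 411.1566756 , 194.290271  ],
       [  0.        ,   0.        ,   1.        ]]), 'origin': array([ 329.78983962, -120.51815123,  905.97294015]), 'attitude': array([-3.02586895,  0.01701023, -1.5676472 ])}
{'clock': 0.1, 'qpos': array([-1.30042664e+00,  3.53566514e-01,  1.63401859e+00, -2.45113006e-05,
        1.15518562e+00, -2.40196260e-03]), 'qvel': array([-0.00097146, -0.00345211, -0.00138551,  0.00135478, -0.00093045,
        0.00092432]), 'joint_efforts': array([-3.79295852e-04, -6.06355762e+01, -3.42819536e+01, -1.26829499e-05,
        3.93957045e-03,  3.96107407e-05]), 'eef_pos': array([ 168.26135663, -601.51207384,  230.66209542]), 'tcp_rot': array([-3.12497167,  1.56961805,  1.86019887]), 'contact_force': array([ 0.36095152, -0.6974191 ,  0.39822226]), 'wrist_torque': array([-0.04473343, -0.0243923 , -0.0216067 ]), 'opening': 1.0003553873077964} -18.700000000000003
```

View pics/side0.png

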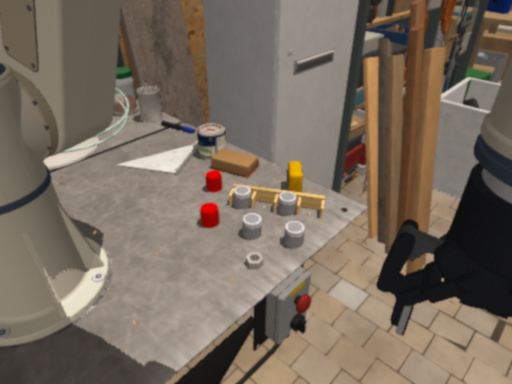

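View pics/top0.png

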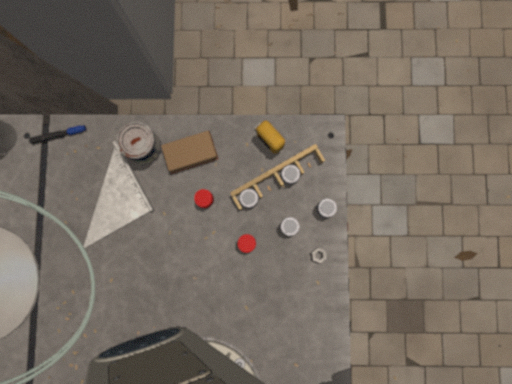

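The top view shows rack tins at about (249,198) and (290,174), which are bays 1 and 3, so bays 2 and 4 are empty. The grey spares are at about (289,227) and (327,208), the red look-alikes at (204,199) and (247,244), and the nut at (319,255). Next I'll measure all of these.

```bash
cat > h.py <<'E'
import numpy as np,cv2
from scipy.spatial.transform import Rotation as R
from rig import r,vision,order
def cam(n):
    i=vision.camera_info(n); return i["K"],i["origin"],R.from_euler("xyz",i["attitude"]).as_matrix()
def plane(n,uv,z):
    K,o,A=cam(n); uv=np.atleast_2d(uv).astype(float)
    d=(A@np.linalg.inv(K)@np.c_[uv,np.ones(len(uv))].T).T
    return o+d*((z-o[2])/d[:,2])[:,None]
def proj(n,P):
    K,o,A=cam(n); c=(A.T@(np.atleast_2d(P)-o).T); q=K@c; return (q[:2]/q[2]).T
def cloud(n,d):
    K,o,A=cam(n); v,u=np.mgrid[:d.shape[0],:d.shape[1]]
    ray=np.stack([(u-K[0,2])/K[0,0],(v-K[1,2])/K[1,1],np.ones(d.shape)],-1)*d[...,None]
    return ray@A.T+o
E
python3 - <<'E'
from h import *
f=np.load("top0.npz");p,d=f["p"],f["d"]
c=p[130:280,180:350];cv2.imwrite("pics/topcrop.png",cv2.resize(c,None,fx=4.5,fy=4,interpolation=cv2.INTER_CUBIC)[:,:,::-1])
X=cloud("top",d)
for u,v in[(300,220+20),(289,227),(327,208),(249,198),(290,174),(290,160),(204,199),(270,130)]:print(u,v,X[v,u].round(1))
# height maps: lids
m=((X[...,2]>36)&(X[...,2]<46)).astype(np.uint8)
n,l,s,ce=cv2.connectedComponentsWithStats(m)
for i in range(1,n):
    if 60<s[i,4]<2000: print("comp",s[i],ce[i].round(1),plane("top",ce[i],40)[0].round(1))
f=np.load("side0.npz");p=f["p"]
c=p[150:290,180:350];cv2.imwrite("pics/sidecrop.png",cv2.resize(c,None,fx=4.5,fy=4.2,interpolation=cv2.INTER_CUBIC)[:,:,::-1])
E
```

```text
300 240 [ 334.6 -208.3   -0.6]
289 227 [ 361.4 -181.7   39.4]
327 208 [ 401.4 -261.5   42. ]
249 198 [422.3 -97.5  41.9]
290 174 [ 473.8 -184.5   41.1]
290 160 [ 505.6 -185.2   33.6]
204 199 [420.1  -2.1  41.3]
270 130 [ 563.3 -141.5   64.6]
comp [  0 120   8  27  69] [  3.9 134.5] [561.  437.7  40. ]
comp [282 165  18  18 243] [290.2 173.7] [ 474.7 -185.    40. ]
comp [194 189  18  18 248] [202.3 197.6] [423.2   1.8  40. ]
comp [240 189  17  18 247] [248.  197.8] [423.  -95.4  40. ]
comp [318 199  18  18 254] [326.8 207.5] [ 402.6 -261.4   40. ]
comp [281 218  18  18 257] [289.4 226.3] [ 362.9 -182.5   40. ]
comp [237 235  18  18 252] [245.8 243.2] [327.3 -91.1  40. ]
```

View pics/topcrop.png

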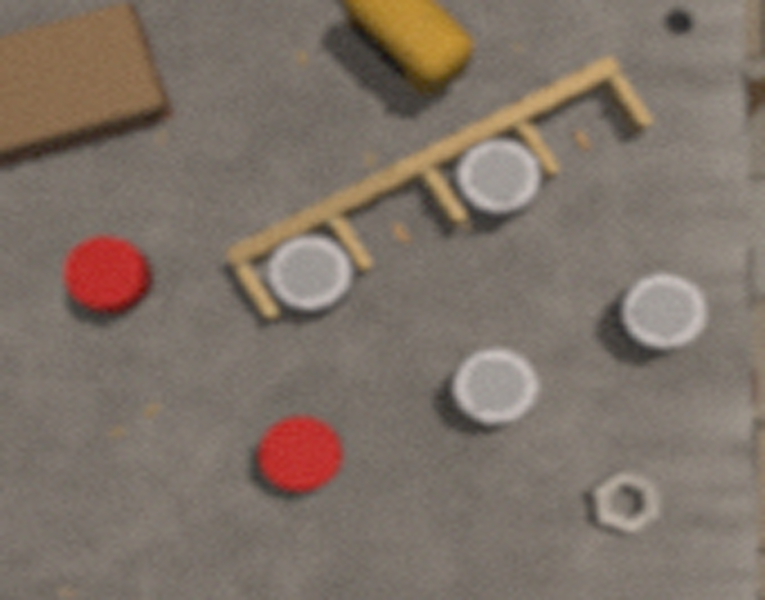

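View pics/sidecrop.png

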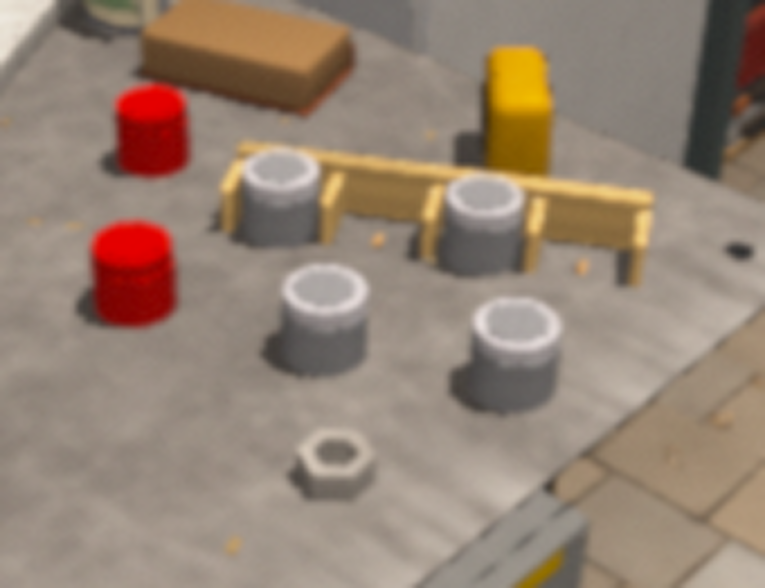

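```bash
cat >> h.py <<'E'
def tins(n,p,guess,rad=14):
    "lid centres by grey-lid bright/unsaturated mask near the predicted spot"
    out=[]
    hsv=cv2.cvtColor(p,cv2.COLOR_RGB2HSV)
    m=((hsv[...,1]<45)&(hsv[...,2]>125)).astype(np.uint8)
    for g in guess:
        u,v=proj(n,[*g[:2],40])[0]
        k=np.zeros_like(m);cv2.circle(k,(int(round(u)),int(round(v))),rad,1,-1)
        q,l,s,ce=cv2.connectedComponentsWithStats(m&k)
        if q<2: out.append(None);continue
        i=1+np.argmax(s[1:,4]); c,_=max(((x,cv2.contourArea(x)) for x in cv2.findContours((l==i).astype(np.uint8),0,1)[0]),key=lambda t:t[1])
        e=cv2.fitEllipse(cv2.convexHull(c))
        out.append((np.array(e[0]),s[i,4],np.array(e[1])))
    return out
E
python3 - <<'E'
from h import *
G=[[423,-95.4],[474.7,-185],[362.9,-182.5],[402.6,-261.4]]
for n in("top","side"):
    f=np.load(n+"0.npz");p,d=f["p"],f["d"]
    for t in tins(n,p,G): print(n,t and (t[0].round(1),t[1],t[2].round(1),plane(n,t[0],40)[0].round(1)))
    X=cloud(n,d);hsv=cv2.cvtColor(p,cv2.COLOR_RGB2HSV)
    w=(hsv[...,0]>12)&(hsv[...,0]<28)&(hsv[...,1]>70)&(hsv[...,2]>110)
    reg=(X[...,0]>380)&(X[...,0]<560)&(X[...,1]<-40)&(X[...,1]>-300)
    if n=="top":
        m=w&reg
        v,u=np.nonzero(m); print("wood",m.sum(),hsv[160,285:295][:3])
        np.save("wood.npy",np.c_[u,v])
        P=X[m]; top=P[P[:,2]>31]
        # back-board line by robust fit on pixels projected on z=34
        uv=np.c_[u,v][(P[:,2]>31)]
        Q=plane("top",uv,34)[:,:2].astype(np.float32)
        l=cv2.fitLine(Q,cv2.DIST_HUBER,0,.01,.01).ravel();print(l, np.degrees(np.arctan2(l[1],l[0])))
        for k in range(3):
            s=np.abs((Q-l[2:])@[-l[1],l[0]]); l=cv2.fitLine(Q[s<7],cv2.DIST_HUBER,0,.01,.01).ravel()
        print(l,np.degrees(np.arctan2(l[1],l[0])),(s<7).sum())
        t=(Q-l[2:])@l[:2]; print("along",np.sort(t)[[0,3,10,-10,-4,-1]])
        a=l[:2] if l[1]>0 else -l[:2]; nx=np.array([a[1],-a[0]]); print("yaxis",a,"xaxis",nx)
        Z=plane("top",np.c_[u,v],30)[:,:2]
        loc=np.c_[(Z-l[2:])@nx,(Z-l[2:])@a]
        print("loc x range",np.percentile(loc[:,0],[0,2,98,100]),"y",np.percentile(loc[:,1],[0,1,99,100]))
        dv=loc[(loc[:,0]<-12)&(loc[:,0]>-38)]; print(np.histogram(dv[:,1],bins=np.arange(-115,116,4)))
        print(dv[:,0].min())
E
```

```text
top (array([248. , 197.5]), np.int32(275), array([17.4, 20.4]), array([423.6, -95.2,  40. ]))
top (array([292.4, 175.5]), np.int32(301), array([18.9, 24.2]), array([ 470.8, -189.7,   40. ]))
top (array([291.4, 225.1]), np.int32(408), array([21.7, 28.1]), array([ 365.5, -186.6,   40. ]))
top (array([327.9, 204.9]), np.int32(428), array([22.7, 27.6]), array([ 408.2, -263.8,   40. ]))
wood 1117 [[ 16  70 145]
 [ 16  84 155]
 [ 18 101 169]]
[   0.5366855    -0.84378237  478.47488    -133.678     ] -57.541702
[   0.5013455   -0.8652472  484.12805   -149.25111  ] -59.91094 454
along [-106.209274 -104.60884  -102.238075  103.34507   105.93858   107.0715  ]
yaxis [-0.5013455  0.8652472] xaxis [0.8652472 0.5013455]
loc x range [-40.33301162 -34.5360315   79.04216874  86.54118148] y [-108.76459739 -107.04228478  105.43070951  107.29164822]
(array([ 0,  6, 21, 16,  0,  0,  0,  0,  0,  1,  8,  1,  0,  0,  6, 23, 12,
        0,  0,  0,  0,  0,  0,  0,  0,  0,  0, 13, 22, 14,  0,  0,  0,  0,
        0,  8,  5,  0,  0,  0, 12, 23, 11,  0,  0,  0,  0,  0,  0,  0,  0,
        0,  0, 15, 22, 10,  0]), array([-115, -111, -107, -103,  -99,  -95,  -91,  -87,  -83,  -79,  -75,
        -71,  -67,  -63,  -59,  -55,  -51,  -47,  -43,  -39,  -35,  -31,
        -27,  -23,  -19,  -15,  -11,   -7,   -3,    1,    5,    9,   13,
         17,   21,   25,   29,   33,   37,   41,   45,   49,   53,   57,
         61,   65,   69,   73,   77,   81,   85,   89,   93,   97,  101,
        105,  109,  113]))
-37.50299661251978
side (array([242.4, 191.8]), np.int32(175), array([12.4, 17.4]), array([ 417.8, -103.6,   40. ]))
side (array([287.8, 197.9]), np.int32(172), array([12.1, 18.1]), array([ 469.8, -192.1,   40. ]))
side (array([251.1, 217.2]), np.int32(477), array([24.4, 29. ]), array([ 364.8, -180.7,   40. ]))
side (array([294.1, 225.5]), np.int32(499), array([24., 29.]), array([ 404.7, -260.9,   40. ]))
```

```bash
cat >> h.py <<'E'
A2=np.array([-.50135,.86525]);X2=np.array([.86525,.50135]);MID=np.array([484.13,-149.25])
def loc(P): # rack frame x,y
    d=np.asarray(P)[:2]-MID; return np.array([d@X2+37,d@A2+.5])
def wor(l): return MID+(l[0]-37)*X2+(l[1]-.5)*A2
def state():
    s=r.sense();M=R.from_euler("xyz",s["tcp_rot"]).as_matrix()
    print("t",round(s["clock"],2),"tcp",s["eef_pos"].round(1),"loc",loc(s["eef_pos"]).round(1),"x",M[:,0].round(3),"z",M[:,2].round(3),"F",s["contact_force"].round(1),"op",round(s["opening"],3),"q",s["qpos"].round(2))
    return s,M
E
python3 - <<'E'
from h import *
s,M=state()
for P in([423,-95.4],[474.7,-185],[362.9,-182.5],[402.6,-261.4]):print(loc(P))
for sg in(1,-1):
    z=sg*np.r_[A2,0];x=np.array([0,0,-1.]);T=np.c_[x,np.cross(z,x),z]
    print(sg,R.from_matrix(T@M.T).as_rotvec().round(3))
print("bays pre",wor([-22,26]),wor([-22,-78]))
f=np.load("top0.npz");n=plane("top",[[319,255]],16);print("nut",n,loc(n[0]))
E
```

```text
t 0.1 tcp [ 168.3 -601.5  230.7] loc [-463.  -232.5] x [-0.     0.001 -1.   ] z [ 0.269 -0.963 -0.001] F [ 0.4 -0.7  0.4] op 1.0 q [-1.3   0.35  1.63 -0.    1.16 -0.  ]
[11.104965 77.741238]
[ 10.91743  -25.704957]
[-84.564145  32.509098]
[-89.770235 -55.662722]
1 [-1.000e-03  2.000e-03 -2.889e+00]
-1 [-0.001 -0.     0.252]
bays pre [ 420.295825 -156.765775] [ 472.436225 -246.751775]
nut [[ 302.77324332 -246.922224     16.        ]] [-168.88690322    6.91231815]
```

Request:
{"api": "step_arm", "payload": {
  "rows": [
    [24, 52, -10, 0, 0, 0.03, 85],
    [48, 104, -20, 0, 0, 0.06, 85],
    [73, 157, -40, 0, 0, 0.1, 85],
    [97, 210, -55, 0, 0, 0.13, 85],
    [122, 262, -70, 0, 0, 0.16, 85],
    [146, 314, -85, 0, 0, 0.2, 85],
    [170, 367, -100, 0, 0, 0.23, 85],
    [194.6, 419, -110, 0, 0, 0.252, 85]
  ]
}}

```text
clock: 1.1
eef_pos: [363.0, -180.7, 120.1]
tcp_rot: [-3.048, 1.569, 2.189]
contact_force: [0.3, -1.2, 0.2]
opening: 0.994
```

```bash
python3 -c "
from h import *
s,M=state()
z=-np.r_[A2,0];x=np.array([0,0,-1.]);T=np.c_[x,np.cross(z,x),z]
print(R.from_matrix(T@M.T).as_rotvec().round(3))
p,d=vision.grab_frame('top');cv2.imwrite('pics/t1.png',cv2.resize(p,None,fx=1.5,fy=1.5)[:,:,::-1])
"
```

```text
t 1.1 tcp [ 363.  -180.7  120.1] loc [-83.5  34. ] x [-0.001  0.001 -1.   ] z [ 0.501 -0.865 -0.001] F [ 0.3 -1.2  0.2] op 0.994 q [-0.47  0.17  2.18  0.    0.79  0.58]
[-0.001 -0.001 -0.   ]
```

View pics/t1.png

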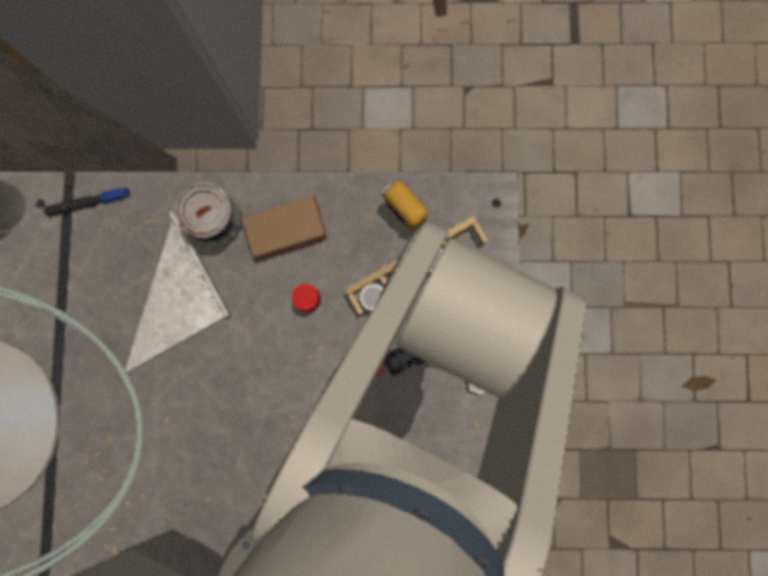

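The orientation matches the rack. The arm blocks the top view, but its path is clear, so I'll descend around the first spare.

Request:
{"api": "step_arm", "payload": {
  "rows": [
    [0, -0.5, -20, 0, 0, 0, 85],
    [0, -1, -40, 0, 0, 0, 85],
    [0, -1.8, -55, 0, 0, 0, 85],
    [0, -1.8, -70, 0, 0, 0, 85],
    [0, -1.8, -85, 0, 0, 0, 85],
    [0, -1.8, -98, 0, 0, 0, 85],
    [0, -1.8, -110, 0, 0, 0, 85],
    [0, -1.8, -110, 0, 0, 0, 85]
  ]
}}

```text
clock: 2.15
eef_pos: [363.7, -177.1, 8.4]
tcp_rot: [-3.076, 1.565, 2.164]
contact_force: [-0.4, -0.2, -0.4]
opening: 0.994
```

```bash
python3 -c "
from h import *
state()
p,d=vision.grab_frame('side');cv2.imwrite('pics/s2.png',cv2.resize(p[130:290,160:360],None,fx=3.7,fy=3.7)[:,:,::-1])
"
```

```text
t 2.15 tcp [ 363.7 -177.1    8.4] loc [-81.1  36.8] x [-0.003  0.005 -1.   ] z [ 0.504 -0.864 -0.006] F [-0.4 -0.2 -0.4] op 0.994 q [-0.46  0.41  2.24  0.01  0.49  0.58]
```

View pics/s2.png

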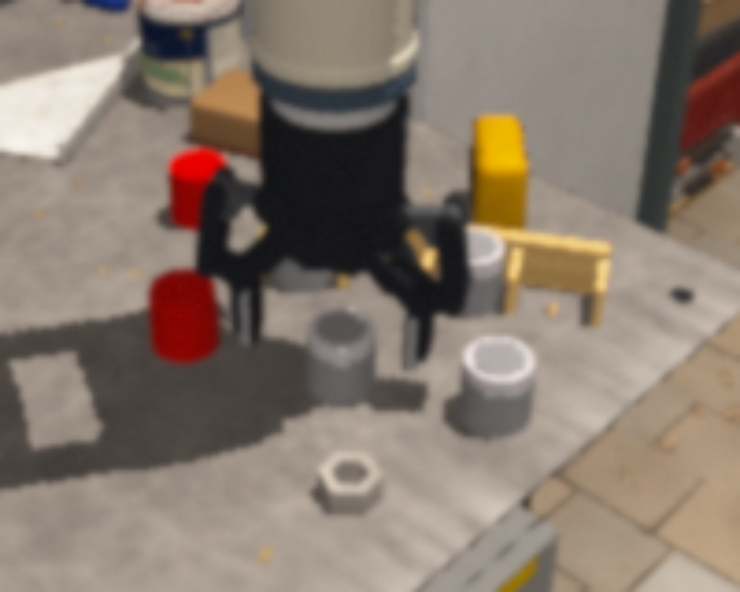

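Request:
{"api": "step_arm", "payload": {
  "rows": [
    [-0.8, -5.4, 0, 0, 0, 0, 85],
    [-0.8, -5.4, 0, 0, 0, 0, 85],
    [-0.8, -5.4, 0, 0, 0, 0, 38],
    [-0.8, -5.4, 0, 0, 0, 0, 38],
    [-0.8, -5.4, 0, 0, 0, 0, 38],
    [-0.8, -5.4, 0, 0, 0, 0, 38],
    [-0.8, -5.4, 0, 0, 0, 0, 38],
    [-0.8, -5.4, 0, 0, 0, 0, 38]
  ],
  "force": 25
}}

```text
clock: 3.2
eef_pos: [363.4, -182.7, 9.1]
tcp_rot: [3.095, 1.566, 2.053]
contact_force: [-1.8, -0.1, 4.8]
opening: 0.447
```

```bash
python3 -c "
from h import *
state()
p,d=vision.grab_frame('side');cv2.imwrite('pics/s3.png',cv2.resize(p[130:290,160:360],None,fx=3.7,fy=3.7)[:,:,::-1])
"
```

```text
t 3.2 tcp [ 363.4 -182.7    9.1] loc [-84.2  32.1] x [-0.002  0.004 -1.   ] z [ 0.504 -0.864 -0.005] F [-1.8 -0.1  4.8] op 0.447 q [-0.47  0.41  2.24  0.01  0.5   0.57]
```

View pics/s3.png

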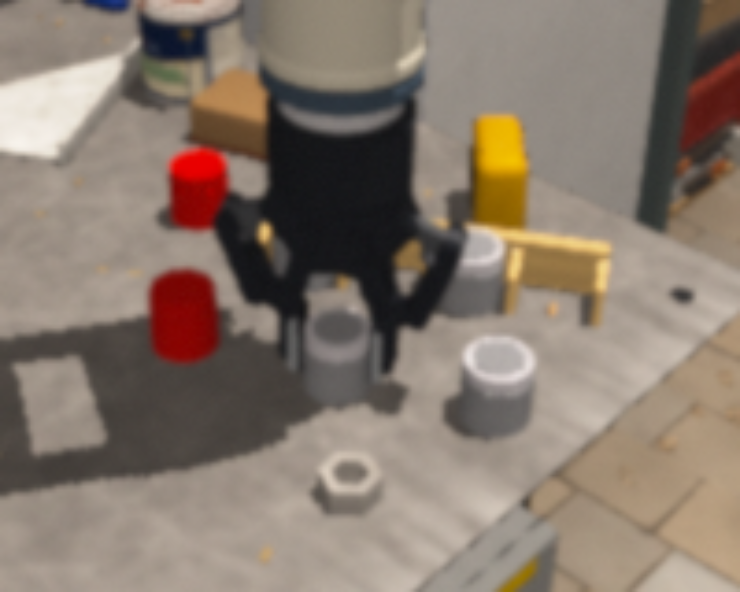

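Request:
{"api": "step_arm", "payload": {
  "rows": [
    [0, 0, 0, 0, 0, 0, 32],
    [0, 0, 0, 0, 0, 0, 32],
    [11, 5, 0, 0, 0, 0, 32],
    [22, 10, 0, 0, 0, 0, 32],
    [34, 15, 0, 0, 0, 0, 32],
    [46, 20, 0, 0, 0, 0, 32],
    [57, 26, 0, 0, 0, 0, 32],
    [57, 26, 0, 0, 0, 0, 32]
  ]
}}

```text
clock: 4.25
eef_pos: [421.2, -156.4, 9.2]
tcp_rot: [2.925, 1.566, 1.883]
contact_force: [1.5, 3.1, 3.5]
opening: 0.448
```

```bash
python3 -c "
from h import *
state()
p,d=vision.grab_frame('side');cv2.imwrite('pics/s4.png',cv2.resize(p[130:290,160:360],None,fx=3.7,fy=3.7)[:,:,::-1])
"
```

```text
t 4.25 tcp [ 421.2 -156.4    9.2] loc [-21.   25.9] x [-0.001  0.004 -1.   ] z [ 0.504 -0.864 -0.004] F [1.5 3.1 3.5] op 0.448 q [-0.36  0.45  2.15  0.01  0.54  0.68]
```

View pics/s4.png

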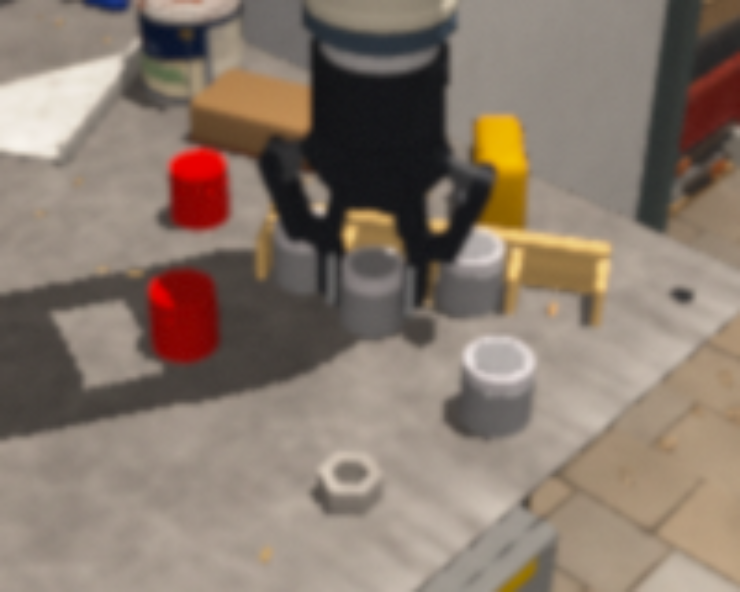

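Request:
{"api": "step_arm", "payload": {
  "rows": [
    [0, 0, 0, 0, 0, 0, 52],
    [0, 0, 0, 0, 0, 0, 52],
    [0, 0, 0, 0, 0, 0, 52],
    [-14, -8, 0, 0, 0, 0, 52],
    [-28, -16, 0, 0, 0, 0, 52],
    [-39, -22.5, 0, 0, 0, 0, 52],
    [-39, -22.5, 0, 0, 0, 0, 20],
    [-39, -22.5, 0, 0, 0, 0, 20]
  ]
}}

```text
clock: 5.3
eef_pos: [382.4, -179.3, 9.3]
tcp_rot: [2.751, 1.567, 1.708]
contact_force: [-0.0, -1.0, -0.4]
opening: 0.236
```

```bash
python3 -c "
from h import *
state()
p,d=vision.grab_frame('side');cv2.imwrite('pics/s5.png',cv2.resize(p[130:290,160:360],None,fx=3.7,fy=3.7)[:,:,::-1])
"
```

```text
t 5.3 tcp [ 382.4 -179.3    9.3] loc [-66.1  25.5] x [-0.001  0.004 -1.   ] z [ 0.503 -0.864 -0.004] F [-0.  -1.  -0.4] op 0.236 q [-0.44  0.42  2.21  0.01  0.51  0.59]
```

View pics/s5.png

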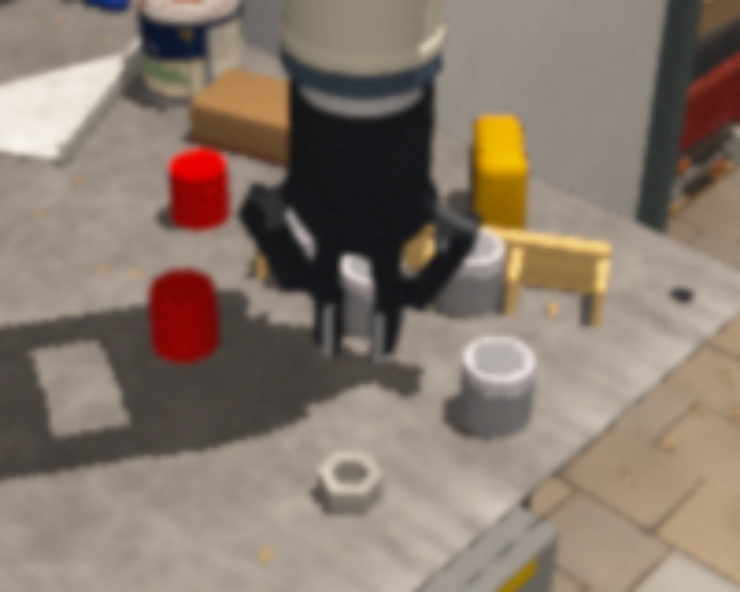

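Request:
{"api": "step_arm", "payload": {
  "rows": [
    [6, 4, 0, 0, 0, 0, 20],
    [12, 7.5, 0, 0, 0, 0, 20],
    [18, 11, 0, 0, 0, 0, 20],
    [23, 14, 0, 0, 0, 0, 20],
    [28, 17, 0, 0, 0, 0, 20],
    [33, 20, 0, 0, 0, 0, 20],
    [38, 22.5, 0, 0, 0, 0, 20],
    [38, 22.5, 0, 0, 0, 0, 20]
  ]
}}

```text
clock: 6.35
eef_pos: [421.2, -156.6, 9.3]
tcp_rot: [2.593, 1.567, 1.551]
contact_force: [-0.5, -0.0, -0.5]
opening: 0.233
```

```bash
python3 -c "
from h import *
state()
p,d=vision.grab_frame('side');cv2.imwrite('pics/s6.png',cv2.resize(p[130:290,160:360],None,fx=3.7,fy=3.7)[:,:,::-1])
"
```

```text
t 6.35 tcp [ 421.2 -156.6    9.3] loc [-21.1  25.7] x [ 0.     0.004 -1.   ] z [ 0.504 -0.864 -0.003] F [-0.5 -0.  -0.5] op 0.233 q [-0.36  0.45  2.15  0.01  0.54  0.67]
```

View pics/s6.png

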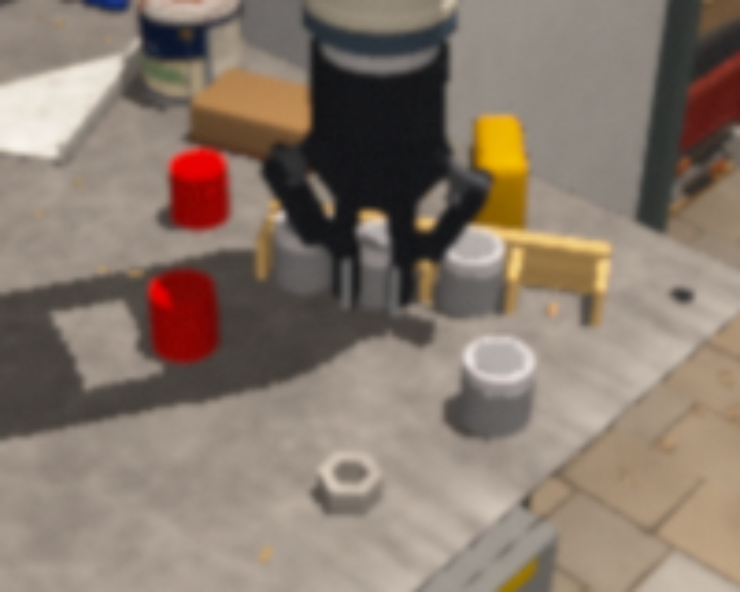

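Request:
{"api": "step_arm", "payload": {
  "rows": [
    [0.7, 0.4, 0, 0, 0, 0, 20],
    [1.4, 0.8, 0, 0, 0, 0, 20],
    [2.1, 1.2, 0, 0, 0, 0, 20],
    [2.6, 1.5, 0, 0, 0, 0, 20],
    [3.0, 1.7, 0, 0, 0, 0, 20],
    [3.4, 2, 0, 0, 0, 0, 20],
    [3.9, 2.2, 0, 0, 0, 0, 20],
    [3.9, 2.2, 0, 0, 0, 0, 20]
  ]
}}

```text
clock: 7.4
eef_pos: [424.9, -154.4, 9.3]
tcp_rot: [2.628, 1.567, 1.586]
contact_force: [-1.1, -0.7, -0.0]
opening: 0.233
```

```bash
python3 -c "
from h import *
state()
"
```

```text
t 7.4 tcp [ 424.9 -154.4    9.3] loc [-16.9  25.8] x [-0.     0.004 -1.   ] z [ 0.504 -0.864 -0.003] F [-1.1 -0.7 -0. ] op 0.233 q [-0.35  0.45  2.15  0.01  0.54  0.68]
```

Request:
{"api": "step_arm", "payload": {
  "rows": [
    [0.5, 0.3, 0, 0, 0, 0, 20],
    [0.9, 0.5, 0, 0, 0, 0, 20],
    [1.3, 0.8, 0, 0, 0, 0, 20],
    [1.7, 1.0, 0, 0, 0, 0, 20],
    [2.2, 1.3, 0, 0, 0, 0, 20],
    [2.6, 1.5, 0, 0, 0, 0, 20],
    [3.0, 1.7, 0, 0, 0, 0, 20],
    [3.0, 1.7, 0, 0, 0, 0, 20]
  ]
}}

```text
clock: 8.4
eef_pos: [426.9, -152.9, 9.2]
tcp_rot: [3.022, 1.567, 1.98]
contact_force: [-5.2, -5.2, 3.1]
opening: 0.231
```

```bash
python3 -c "
from h import *
state()
p,d=vision.grab_frame('side');cv2.imwrite('pics/s7.png',cv2.resize(p[150:250,210:340],None,fx=6,fy=5.8,interpolation=cv2.INTER_CUBIC)[:,:,::-1])
"
```

```text
t 8.4 tcp [ 426.9 -152.9    9.2] loc [-14.3  26. ] x [-0.002  0.004 -1.   ] z [ 0.504 -0.863 -0.004] F [-5.2 -5.2  3.1] op 0.231 q [-0.35  0.45  2.14  0.01  0.55  0.69]
```

View pics/s7.png

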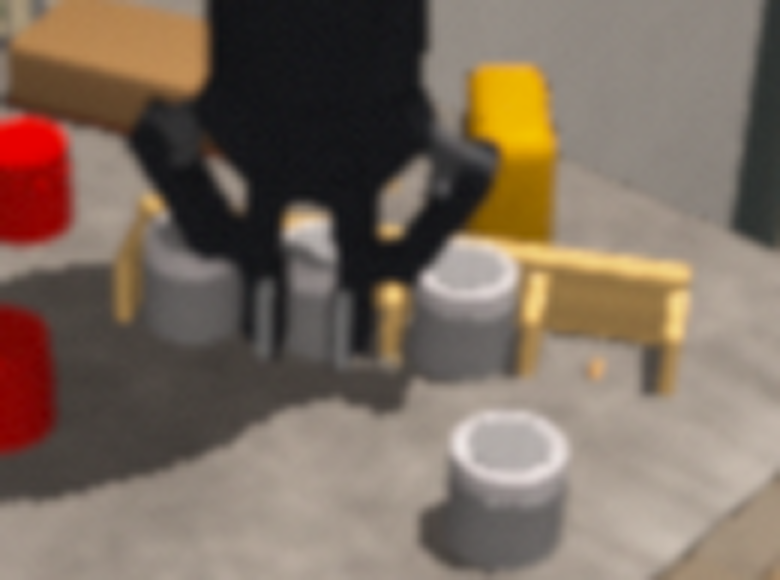

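Request:
{"api": "step_arm", "payload": {
  "rows": [
    [0.6, 0.4, 0, 0, 0, 0, 20],
    [1.2, 0.7, 0, 0, 0, 0, 20],
    [1.5, 0.9, 0, 0, 0, 0, 20],
    [1.5, 0.9, 0, 0, 0, 0, 20],
    [1.5, 0.9, 0, 0, 0, 0, 20],
    [1.5, 0.9, 0, 0, 0, 0, 20],
    [1.5, 0.9, 0, 0, 0, 0, 20],
    [1.5, 0.9, 0, 0, 0, 0, 20]
  ]
}}

```text
clock: 9.45
eef_pos: [427.0, -152.5, 9.1]
tcp_rot: [-2.801, 1.565, 2.44]
contact_force: [-9.0, -10.1, 5.9]
opening: 0.236
```

```bash
python3 -c "
from h import *
state()
"
```

```text
t 9.45 tcp [ 427.  -152.5    9.1] loc [-14.1  26.4] x [-0.004  0.003 -1.   ] z [ 0.505 -0.863 -0.005] F [ -9.  -10.1   5.9] op 0.236 q [-0.35  0.45  2.14  0.    0.55  0.69]
```

Request:
{"api": "step_arm", "payload": {
  "rows": [
    [-13, -7.5, 0, 0, 0, 0, 20],
    [-26, -15, 0, 0, 0, 0, 20],
    [-39, -22.5, 0, 0, 0, 0, 20],
    [-39, -22.5, 30, 0, 0, 0, 20],
    [-37, -40, 60, 0, 0, 0, 20],
    [-34, -60, 80, 0, 0, 0, 20],
    [-30, -85, 80, 0, 0, 0, 85],
    [-24.4, -109, 80, 0, 0, 0, 85]
  ]
}}

```text
clock: 10.45
eef_pos: [402.2, -262.7, 89.4]
tcp_rot: [-2.825, 1.566, 2.416]
contact_force: [-0.6, 0.3, -0.8]
opening: 0.654
```

```bash
python3 -c "
from h import *
state()
p,d=vision.grab_frame('side');cv2.imwrite('pics/s8.png',cv2.resize(p[150:250,210:340],None,fx=6,fy=5.8,interpolation=cv2.INTER_CUBIC)[:,:,::-1])
p,d=vision.grab_frame('top');cv2.imwrite('pics/t8.png',cv2.resize(p[130:280,180:350],None,fx=4.5,fy=4,interpolation=cv2.INTER_CUBIC)[:,:,::-1])
"
```

```text
t 10.45 tcp [ 402.2 -262.7   89.4] loc [-90.8 -56.6] x [-0.004  0.003 -1.   ] z [ 0.504 -0.863 -0.005] F [-0.6  0.3 -0.8] op 0.654 q [-0.58  0.33  2.05  0.    0.76  0.46]
```

View pics/s8.png

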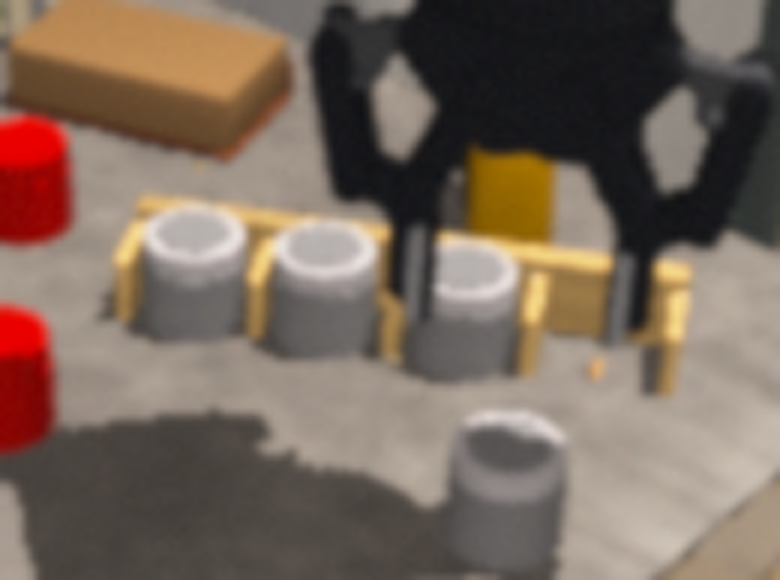

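View pics/t8.png

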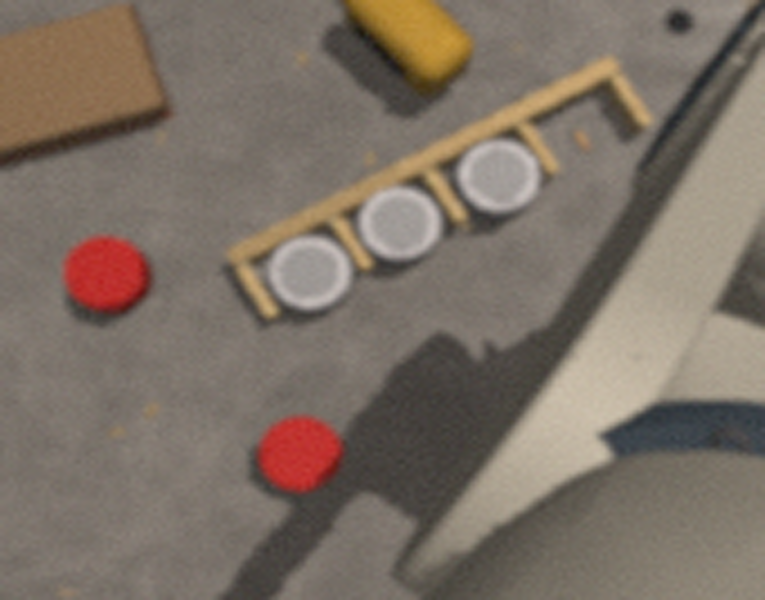

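Request:
{"api": "step_arm", "payload": {
  "rows": [
    [0.4, 1.3, 0, 0, 0, 0, 85],
    [0.4, 1.3, 0, 0, 0, 0, 85],
    [0.4, 1.3, -16, 0, 0, 0, 85],
    [0.4, 1.3, -32, 0, 0, 0, 85],
    [0.4, 1.3, -48, 0, 0, 0, 85],
    [0.4, 1.3, -64, 0, 0, 0, 85],
    [0.4, 1.3, -79, 0, 0, 0, 85],
    [0.4, 1.3, -79, 0, 0, 0, 85]
  ]
}}

```text
clock: 11.55
eef_pos: [402.8, -262.1, 8.8]
tcp_rot: [-2.757, 1.565, 2.483]
contact_force: [-0.0, 0.6, -0.1]
opening: 0.995
```

```bash
python3 -c "
from h import *
state()
p,d=vision.grab_frame('side');cv2.imwrite('pics/s9.png',cv2.resize(p[150:250,210:340],None,fx=6,fy=5.8,interpolation=cv2.INTER_CUBIC)[:,:,::-1])
"
```

```text
t 11.55 tcp [ 402.8 -262.1    8.8] loc [-90.  -56.3] x [-0.005  0.004 -1.   ] z [ 0.503 -0.864 -0.006] F [-0.   0.6 -0.1] op 0.995 q [-0.58  0.48  2.09  0.    0.58  0.46]
```

View pics/s9.png

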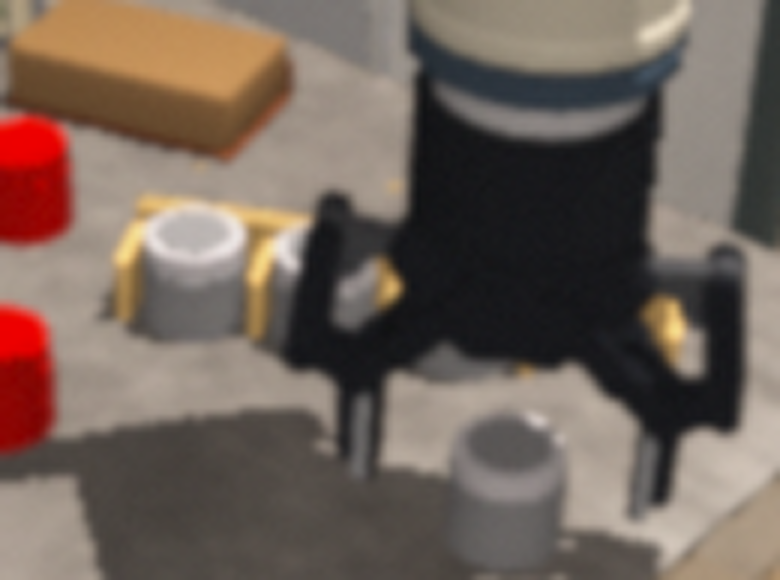

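Centred. Close on the tin.

Request:
{"api": "step_arm", "payload": {
  "rows": [
    [0, 0, 0.5, 0, 0, 0, 32],
    [0, 0, 0.5, 0, 0, 0, 32],
    [0, 0, 0.5, 0, 0, 0, 32],
    [0, 0, 0.5, 0, 0, 0, 32],
    [0, 0, 0.5, 0, 0, 0, 32],
    [0, 0, 0.5, 0, 0, 0, 32],
    [0, 0, 0.5, 0, 0, 0, 32],
    [0, 0, 0.5, 0, 0, 0, 32]
  ],
  "force": 25
}}

```text
clock: 12.6
eef_pos: [403.6, -262.6, 10.6]
tcp_rot: [-2.802, 1.567, 2.438]
contact_force: [-1.2, 0.8, 6.5]
opening: 0.445
```

```bash
python3 -c "
from h import *
s,M=state(); t=wor([-22,-78]); print(t-s['eef_pos'][:2])
"
```

```text
t 12.6 tcp [ 403.6 -262.6   10.6] loc [-89.5 -57.2] x [-0.003  0.003 -1.   ] z [ 0.503 -0.864 -0.004] F [-1.2  0.8  6.5] op 0.445 q [-0.58  0.48  2.08  0.    0.58  0.46]
[68.87636785 15.82274307]
```

Request:
{"api": "step_arm", "payload": {
  "rows": [
    [10, 2, 0, 0, 0, 0, 32],
    [21, 5, 0, 0, 0, 0, 32],
    [33, 7.5, 0, 0, 0, 0, 32],
    [45, 10, 0, 0, 0, 0, 32],
    [57, 13, 0, 0, 0, 0, 32],
    [68.5, 15.8, 0, 0, 0, 0, 32],
    [68.5, 15.8, 0, 0, 0, 0, 32],
    [68.5, 15.8, 0, 0, 0, 0, 32]
  ]
}}

```text
clock: 13.6
eef_pos: [472.7, -246.9, 10.7]
tcp_rot: [-2.95, 1.568, 2.29]
contact_force: [1.9, 0.1, 0.5]
opening: 0.447
```

```bash
python3 -c "
from h import *
state()
p,d=vision.grab_frame('side');cv2.imwrite('pics/s10.png',cv2.resize(p[150:250,210:340],None,fx=6,fy=5.8,interpolation=cv2.INTER_CUBIC)[:,:,::-1])
"
```

```text
t 13.6 tcp [ 472.7 -246.9   10.7] loc [-21.9 -78.2] x [-0.002  0.002 -1.   ] z [ 0.503 -0.864 -0.003] F [1.9 0.1 0.5] op 0.447 q [-0.48  0.53  1.97  0.    0.64  0.56]
```

View pics/s10.png

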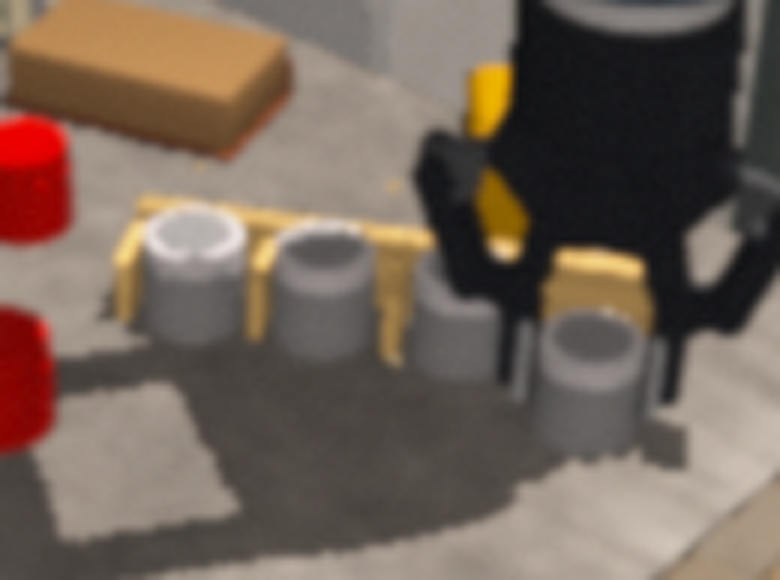

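Request:
{"api": "step_arm", "payload": {
  "rows": [
    [0, 0, -1, 0, 0, 0, 52],
    [0, 0, -1, 0, 0, 0, 52],
    [0, 0, -1, 0, 0, 0, 52],
    [-14, -8, -1, 0, 0, 0, 52],
    [-28, -16, -1, 0, 0, 0, 52],
    [-39, -22.5, -1, 0, 0, 0, 52],
    [-39, -22.5, -1, 0, 0, 0, 20],
    [-39, -22.5, -1, 0, 0, 0, 20]
  ]
}}

```text
clock: 14.65
eef_pos: [433.5, -269.7, 9.8]
tcp_rot: [-2.964, 1.568, 2.275]
contact_force: [0.0, 0.1, -0.3]
opening: 0.237
```

```bash
python3 -c "
from h import *
s,M=state(); print(wor([-21,-78])-s['eef_pos'][:2])
p,d=vision.grab_frame('side');cv2.imwrite('pics/s11.png',cv2.resize(p[150:250,210:340],None,fx=6,fy=5.8,interpolation=cv2.INTER_CUBIC)[:,:,::-1])
"
```

```text
t 14.65 tcp [ 433.5 -269.7    9.8] loc [-67.1 -78.3] x [-0.002  0.002 -1.   ] z [ 0.503 -0.865 -0.003] F [ 0.   0.1 -0.3] op 0.237 q [-0.56  0.51  2.02  0.    0.61  0.48]
[39.7611252  23.40807718]
```

View pics/s11.png

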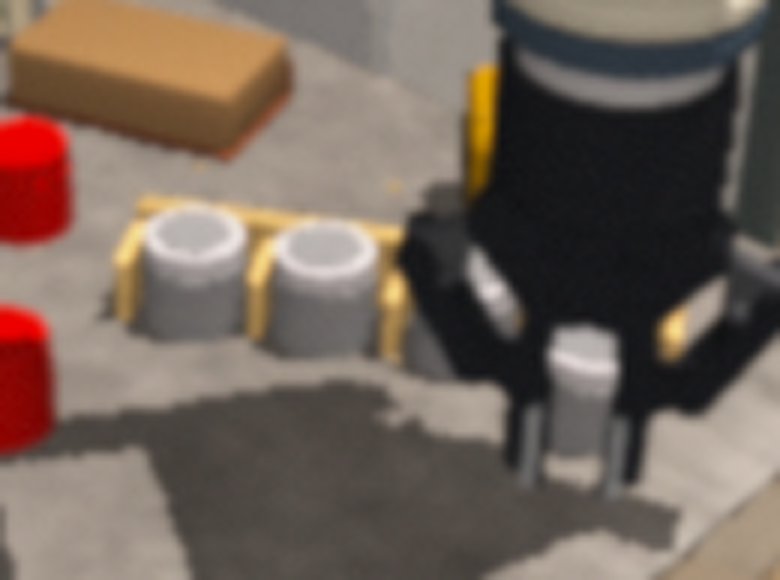

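Request:
{"api": "step_arm", "payload": {
  "rows": [
    [6, 3.5, 0, 0, 0, 0, 20],
    [12, 7, 0, 0, 0, 0, 20],
    [18, 10.5, 0, 0, 0, 0, 20],
    [24, 14, 0, 0, 0, 0, 20],
    [29, 17, 0, 0, 0, 0, 20],
    [34, 20, 0, 0, 0, 0, 20],
    [39.7, 23.4, 0, 0, 0, 0, 20],
    [39.7, 23.4, 0, 0, 0, 0, 20]
  ]
}}

```text
clock: 15.7
eef_pos: [474.0, -245.9, 9.8]
tcp_rot: [-3.07, 1.568, 2.17]
contact_force: [0.8, -0.6, 0.4]
opening: 0.237
```

```bash
python3 -c "
from h import *
s,M=state(); print(wor([-16,-78])-s['eef_pos'][:2])
"
```

```text
t 15.7 tcp [ 474.  -245.9    9.8] loc [-20.3 -78.1] x [-0.001  0.002 -1.   ] z [ 0.503 -0.864 -0.003] F [ 0.8 -0.6  0.4] op 0.237 q [-0.48  0.53  1.97  0.    0.64  0.56]
[3.64942187 2.19371335]
```

Request:
{"api": "step_arm", "payload": {
  "rows": [
    [0.8, 0.5, 0, 0, 0, 0, 20],
    [1.6, 0.9, 0, 0, 0, 0, 20],
    [2.4, 1.4, 0, 0, 0, 0, 20],
    [3.2, 1.9, 0, 0, 0, 0, 20],
    [3.9, 2.3, 0, 0, 0, 0, 20],
    [4.5, 2.7, 0, 0, 0, 0, 20],
    [5.0, 3.0, 0, 0, 0, 0, 20],
    [5.0, 3.0, 0, 0, 0, 0, 20]
  ]
}}

```text
clock: 16.7
eef_pos: [478.8, -242.9, 9.8]
tcp_rot: [-2.96, 1.568, 2.28]
contact_force: [-1.7, -0.7, -0.6]
opening: 0.234
```

```bash
python3 -c "
from h import *
state()
"
```

```text
t 16.7 tcp [ 478.8 -242.9    9.8] loc [-14.6 -77.9] x [-0.002  0.002 -1.   ] z [ 0.503 -0.864 -0.003] F [-1.7 -0.7 -0.6] op 0.234 q [-0.47  0.53  1.97  0.    0.64  0.57]
```

Request:
{"api": "step_arm", "payload": {
  "rows": [
    [0.4, 0.2, 0, 0, 0, 0, 20],
    [0.8, 0.5, 0, 0, 0, 0, 20],
    [1.2, 0.7, 0, 0, 0, 0, 20],
    [1.6, 0.9, 0, 0, 0, 0, 20],
    [1.9, 1.1, 0, 0, 0, 0, 20],
    [2.1, 1.2, 0, 0, 0, 0, 20],
    [2.1, 1.2, 0, 0, 0, 0, 20],
    [2.1, 1.2, 0, 0, 0, 0, 20]
  ]
}}

```text
clock: 17.7
eef_pos: [479.1, -242.4, 9.7]
tcp_rot: [-2.457, 1.566, 2.784]
contact_force: [-10.2, -8.9, 5.1]
opening: 0.237
```

```bash
python3 -c "
from h import *
state()
"
```

```text
t 17.7 tcp [ 479.1 -242.4    9.7] loc [-14.1 -77.6] x [-0.005  0.002 -1.   ] z [ 0.504 -0.864 -0.004] F [-10.2  -8.9   5.1] op 0.237 q [-0.47  0.53  1.96 -0.    0.65  0.57]
```

The second tin stops at the same depth as the first (rack x -14.1, about 13 N). I'll back off and clear the view.

Request:
{"api": "step_arm", "payload": {
  "rows": [
    [-13, -7.5, 0, 0, 0, 0, 20],
    [-26, -15, 0, 0, 0, 0, 20],
    [-39, -22.5, 0, 0, 0, 0, 20],
    [-40, -24, 40, 0, 0, 0, 20],
    [-45, -40, 90, 0, 0, 0, 20],
    [-60, -85, 120, 0, 0, 0, 20],
    [-80, -135, 140, 0, 0, 0, 20],
    [-105, -190, 150, 0, 0, 0, 20]
  ]
}}

```text
clock: 18.7
eef_pos: [373.4, -434.3, 161.3]
tcp_rot: [-2.109, 1.568, 3.132]
contact_force: [0.5, -0.6, 0.0]
opening: 0.234
```

Request:
{"api": "step_arm", "payload": {
  "rows": [
    [-20, -45, 5, 0, 0, 0, 20],
    [-40, -90, 10, 0, 0, 0, 20],
    [-60, -130, 15, 0, 0, 0, 20],
    [-75, -150, 20, 0, 0, 0, 20],
    [-75, -150, 20, 0, 0, 0, 20],
    [-75, -150, 20, 0, 0, 0, 20],
    [-75, -150, 20, 0, 0, 0, 20],
    [-75, -150, 20, 0, 0, 0, 20]
  ]
}}

```text
clock: 19.7
eef_pos: [299.1, -583.6, 181.3]
tcp_rot: [-2.181, 1.568, 3.061]
contact_force: [0.3, -0.8, -0.4]
opening: 0.233
```

```bash
python3 -c "
from h import *
state()
p,d=vision.grab_frame('side');cv2.imwrite('pics/s20.png',cv2.resize(p[140:290,180:350],None,fx=4.5,fy=4,interpolation=cv2.INTER_CUBIC)[:,:,::-1])
p,d=vision.grab_frame('top');cv2.imwrite('pics/t20.png',cv2.resize(p[130:280,180:350],None,fx=4.5,fy=4,interpolation=cv2.INTER_CUBIC)[:,:,::-1])
X=cloud('top',d)
m=((X[...,2]>36.5)&(X[...,2]<46)).astype(np.uint8)
n,l,s,ce=cv2.connectedComponentsWithStats(m)
for i in range(1,n):
    if 60<s[i,4]<2000: P=plane('top',ce[i],40)[0]; print(s[i],P.round(1),loc(P).round(1))
"
```

```text
t 19.7 tcp [ 299.1 -583.6  181.3] loc [-340.9 -282.5] x [-0.003  0.    -1.   ] z [ 0.505 -0.863 -0.002] F [ 0.3 -0.8 -0.4] op 0.233 q [-1.1   0.45  1.61 -0.    1.09 -0.06]
[  0 120   8  27  69] [561.6 437.6  40. ] [398.2 469.4]
[301 153  18  18 242] [ 501.  -227.4   40. ] [ 12.5 -75.6]
[282 165  18  18 245] [ 474.7 -184.9   40. ] [ 10.9 -25.7]
[260 177  17  18 246] [ 449.2 -137.6   40. ] [12.6 28. ]
[194 189  18  18 247] [423.1   1.8  40. ] [ 59.9 161.8]
[240 189  18  18 245] [423.1 -95.4  40. ] [11.2 77.7]
[237 235  18  18 252] [327.3 -91.2  40. ] [-69.6 129.4]
```

View pics/s20.png

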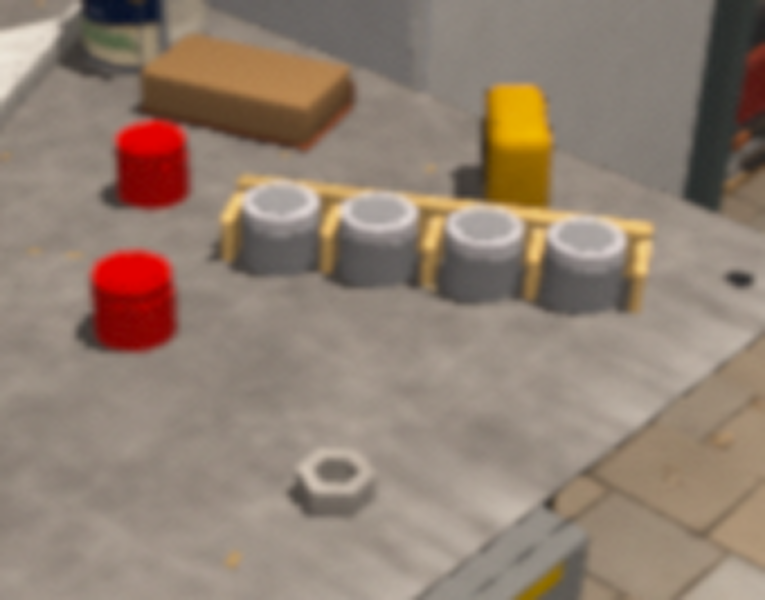

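View pics/t20.png

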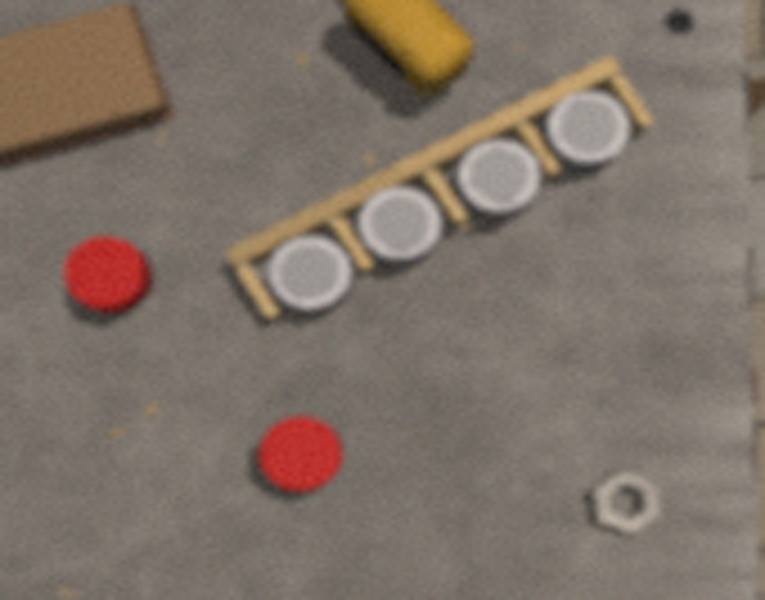

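Both new tins sit slightly deeper (12.5 mm) than the tins already there (about 11 mm). They are upright and home, and the other objects haven't moved, so I'll hand in.

```bash
python3 -c "
from rig import order
print(order.sign_off())"
```

```text
the job is handed in; nothing more can be done
None
```

Both spare tins are in the empty bays (2 and 4), upright and pushed home against the back board. I handed the job in at about 20 s of the 56 s allowed. For each tin I gripped it and slid it to the front of its bay. I then let go, backed off and pushed it in with the fingers part closed until it stopped.

- **Depth:** both pushes stopped at the same tool position, with about 13 N on the tool. The last top view puts the tin centres 12.6 mm (bay 2) and 12.5 mm (bay 4) behind the front edge; the nominal is 12 mm.
- **Sideways:** both tins sit about 2 mm left of their bay's midline, within the 3 mm of play each side.
- **Other things:** the tins already in the rack and the red look-alikes measured within 0.2 mm of their starting positions. The nut, tape measure and sanding block look unmoved in the pictures.
- **Disagreements:** the tins already in the rack measure about 11 mm deep, 1 mm short of nominal, which is inside the 2 mm camera calibration. An early colour-mask measurement of the tins gave poor ellipse fits, so I used the depth-based lid centres instead.

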